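# Set up a three-point bend test

## Robot

A 6-joint arm with a two-finger parallel gripper is mounted at the origin on the work surface. World frame = base frame: x ahead of the robot, y to its left, z up, the work surface at z = 0. Lengths are in mm, angles in degrees, forces in N, time in s.
With the tool pointing down it reaches from about 300 to 775 mm from the base axis. Payload 14.6 kg.
Tool frame: the origin (TCP) lies midway between the tips of the shut fingers; the grasp point (between the pads) lies 19 mm behind it; z points along the fingers, x is the direction in which the jaws open and shut, and the axes are right-handed (so a half turn about z gives the same grasp; the last joint's range is limited). The gripper opens to 94 mm and grips with 3 to 60 N. Pads are 16 mm wide; open, the fingers measure 119 mm over their backs; the gripper's body (75 mm by 177 mm) begins 78 mm behind the grasp point.
Start: joints at [-72.8, 17.183, 87.147, -0, 75.671, -3.816], TCP at [197.239, -513.406, 205.446] pointing down, gripper open.
Joint ranges: [-173.82, 173.82], [-45.26, 126.66], [13.44, 144.39], [-59.66, 239.66], [0, 175.72], [-146.38, 146.38]. Speed limits (degrees/s): [127.2, 127.2, 147.25, 180, 180, 180].

## Interface

Orientations are given as [roll, pitch, yaw] about the fixed x, y, z axes, in that order (R = Rz(yaw) Ry(pitch) Rx(roll)).
In Python, from bench import manip gives the robot as it stands.
- The arm moves only by the tool arm_command, never from a script. Its argument "targets" is a list of rows, each an object of numbers: "grip": the opening, from -1 (shut) to 1 (fully open); "x", "y", "z": the shift along the tool's x, y, z in cm; "rx", "ry", "rz": the turn, a rotation vector about the tool's x, y, z in rad. In form: [{"grip": .., "x": .., "y": .., "z": .., "rx": .., "ry": .., "rz": ..}, ...]. A call has exactly 10 rows; each row is the pose to reach, as a shift and turn from the pose measured when the call began, along the tool's axes at that moment; what a row does not reach only later rows make up. A row lasts 1/8 s, in which the tool goes at most 62.5 mm and 10.7 degrees, less where a joint would pass 70% of its speed; a pose out of reach is approached as far as the arm can. A call with a gripper value outside its range is refused whole. The fingers move at their own pace and stop on an object; "newtons" is the grip in N (left out, the last holds). Time passes only in rows, so rows that repeat a pose let the fingers close, or fill a call up. It gives the time, the measured TCP pose, the force and the opening at its end, in the units of the state.
- manip.read_state(): the state, without advancing time (a new reading comes with each control period).
- manip.get_image(name): name is "scene" or "top"; returns the picture (400x640x3 uint8, red, green, blue); there is no depth.
- manip.camera_info(name): a dict with "intrinsics" (3x3 intrinsics, pixels), "dist" ([k1, k2, p1, p2, k3] as OpenCV has them; the pictures are not rectified), "world_from_camera" (4x4, takes a point from camera to world coordinates). Camera axes: x right, y down, z forward; pixel columns grow to the right and rows downward; lengths in mm; the calibration is good to about 2 mm. A picture is of the moment at which its call begins. camera_info takes no time and is no camera call.
- manip.job_done(): hands the job in, once; it reports no verdict.
The state is a dict: "clock": time; "q": joint angles; "qvel": joint speeds; "joint_efforts": joint torques, N m; "eef_pos": TCP position; "tcp_rot": TCP orientation; "contact_force": force on the tool from outside, world axes, zero at the start; "ft_torque": the same for the moment, N m; "width": finger opening in mm.
Only numpy, scipy, OpenCV 4.12 (cv2) and the standard library are available. Lean on these libraries where they do the work, as an engineer would, in place of code of your own. Each camera call takes 0.05 s, during which the arm holds its last target.

## Task

Lay the plain straight flat bar across the two steel rollers of the bend support, level, square to the rollers and centred on the support, setting it down gently rather than dropping it, and let go. Then zero the indicator: turn its knob until the white-lined pointer end stands at the one long mark. Leave the other specimens and things on the bench where they are.

Things in the scene. Friction and masses are not known exactly. Their poses are not given: they have to be found in the camera images.
- bar: the specimen to load: plain aluminium bar, 150 (its x) x 24 (y) x 14 (z) mm, 0.1 to 0.2 kg, starts lying flat on the bench with nothing but bench within 25 mm of its long sides at mid-length; thin scribed line across the top at mid-length; origin centre of underside; its two ends are alike
- bend_support: bend support, fixed: dark base plate 76 (x) x 170 (y) x 16 mm with two fixed steel rollers, 18 mm diameter, 60 mm long, lying along its x at y = -50 and +50 mm on grey pedestals 26 mm wide in y; roller tops 65 mm above the bench, nothing above them, the 74 mm gap between pedestals open down to the plate; white line on the plate at y = 0. Origin centre of underside. The bar's length goes along y
- support_mid (a point): point midway between the two rollers at the level of their tops (65 mm above the bench), where the centre of the bar's underside belongs; axes as bend_support
- indicator: indicator unit, fixed to the bench: grey box 120 x 120 x 40 mm with a round white dial face on top, and a black knob in its middle; the zero mark is the one long wide black mark on the dial, at the unit's +x side from the knob's axis; the other marks are short and thin; origin centre of underside
- zero_knob (a joint): angle of the knob: 0 when its pointer end stands at the long mark, growing counter-clockwise seen from above; range -1.9 to 1.9 rad; starts between 0.6 and 1.4; turns about the vertical axis through knob_top, light friction (0.04 N m), stays where it is left
- knob_top (a point): top centre of the knob, on its axis, 81 mm above the bench; the knob is a 60 mm disc, 8 mm high, with an upright grip bar 60 mm long and 15 mm thick rising 30 mm above the disc up to this point; the point's x runs along the grip bar towards the pointer end, which has a white line on top and a white stripe down its end face
- dogbone: bystander specimen, aluminium, flat dog-bone shape 162 x 30 x 8 mm, waist 14 mm wide, long axis along its x; origin centre of underside
- square_plate: bystander specimen, aluminium plate 64 x 60 x 14 mm with two dark round holes and a slot; origin centre of underside
- caliper: bystander, caliper lying flat, 200 mm long along its x, jaws 48 mm out to its +y side, 11 mm high; origin under the middle of its beam
- weight: bystander, steel knobbed calibration weight, 54 mm diameter, 80 mm tall; origin centre of underside
- wrench: bystander, open-ended wrench 180 mm long, lying flat along its x; origin about its middle
- jar: bystander, white closed jar with grey lid, 64 mm diameter, 75 mm tall; origin centre of underside
Not all that is in view belongs to the job. What is shaped like the bar but green or pink is not meant.

How it is judged (in metres and radians):
On the way, in this order (a step that is already met when the one before it is completed fails the run):
1. the bar lies centred, square and level on both rollers, let go (x of bar in the frame of support_mid between -0.01 and 0.01 m and y of bar in the frame of support_mid between -0.01 and 0.01 m and z of bar in the frame of support_mid between -0.003 and 0.003 m and angle between the x axis of bar and the y axis of bend_support, either way round below 0.1 rad and angle between bar's own z axis and vertical below 0.05 rad and contact force between the fingers and bar below 0.1 N and linear speed of bar below 0.02 m/s), for 0.3 s.
2. the knob's pointer end stands at the long mark (value of joint zero_knob between -0.1 and 0.1 rad), for 0.2 s.
At the end, for the whole second after the job is handed in: The bar rests on both rollers with the centre of its underside within 10 mm of support_mid along and across and within 3 mm in height, its length within 0.1 rad of the support's y, its top within 0.05 rad of level, released and at rest; the knob is within 0.1 rad of zero and still (all of step 1 and all of step 2 and contact force between the fingers and anything else below 0.1 N and velocity of joint zero_knob between -0.05 and 0.05 rad/s); the robot touches nothing.
It fails at once if the bar is dropped onto the support (falls freely from about 8 mm or more) (horizontal distance between bar and support_mid below 0.08 m and contact force between each of the fingers, the arm and bar below 0.05 N and linear speed of bar above 0.4 m/s).
It fails at once if another specimen or thing on the bench is moved by more than 20 mm (distance of any of dogbone, square_plate, caliper, weight, wrench, jar from where it was at the start of the episode above 0.02 m).
It also fails if it takes over 54 s, if anything falls off the work surface, if the arm or the gripper's body presses on something with over 40 N, if the wrist force passes 120 N, or if a joint passes its speed limit or range.

## Working session

There is one attempt and no reset: what is moved stays moved. The work goes in short steps, Python scripts to look and compute and a tool call to move; the robot and the scene stay as the last step left them, time stands still between calls to the robot, and variables do not carry over. Pictures are saved under pics/ and viewed, and the job is handed in when it is done.

Besides the shell and the picture viewer there is one more tool, called as name([rows], argument=value, ...), one row to a line, values as JSON. arm_command: Moves the arm, as the interface text tells. Its arguments: {"type":"object","properties":{"targets":{"type":"array"},"newtons":{"type":"number"}},"required":["targets"]}

```bash
mkdir -p pics; ls
python3 - <<'E'
from bench import manip
import cv2
for n in("scene","top"):
    im=manip.get_image(n); cv2.imwrite(f"pics/{n}0.png",cv2.cvtColor(im,cv2.COLOR_RGB2BGR))
    c=manip.camera_info(n); print(n,c)
s=manip.read_state(); print(s)
E
```

```text
pics
scene {'intrinsics': array([[514.26088148,   0.        , 324.34595238],
       [  0.        , 514.26088148, 195.16206616],
       [  0.        ,   0.        ,   1.        ]]), 'dist': array([-0.04893723,  0.        ,  0.        ,  0.        ,  0.        ]), 'world_from_camera': array([[-5.05036176e-01,  7.26185544e-01, -4.66468667e-01,
         1.26772207e+03],
       [ 8.62947586e-01,  4.14753074e-01, -2.88619734e-01,
         4.50672850e+02],
       [-1.61221648e-02, -5.48301417e-01, -8.36125369e-01,
         1.39070146e+03],
       [ 0.00000000e+00,  0.00000000e+00,  0.00000000e+00,
         1.00000000e+00]])}
top {'intrinsics': array([[496.46846066,   0.        , 319.02221285],
       [  0.        , 496.46846066, 196.91997735],
       [  0.        ,   0.        ,   1.        ]]), 'dist': array([-0.09719885,  0.        ,  0.        ,  0.        ,  0.        ]), 'world_from_camera': array([[ 1.55949881e-02, -9.87840067e-01,  1.54689362e-01,
         2.90814695e+02],
       [-9.99718766e-01, -1.81690808e-02, -1.52405030e-02,
         3.60798928e+01],
       [ 1.78657430e-02, -1.54408182e-01, -9.87845600e-01,
         1.67209702e+03],
       [ 0.00000000e+00,  0.00000000e+00,  0.00000000e+00,
         1.00000000e+00]])}
{'clock': 0.1, 'q': array([-7.28008227e+01,  1.72116534e+01,  8.71744733e+01, -8.72052459e-04,
        7.56697523e+01, -3.81678966e+00]), 'qvel': array([-0.08307486, -0.18415394, -0.14679488, -0.05046116, -0.02539678,
        0.023493  ]), 'joint_efforts': array([ 2.38157329e-03, -5.32648766e+01, -3.53286052e+01,  7.09847594e-02,
        2.34990148e-02, -4.96891846e-05]), 'eef_pos': array([ 197.1667689 , -513.21232446,  204.96740504]), 'tcp_rot': array([-1.79997123e+02,  5.58112874e-02, -6.89838154e+01]), 'contact_force': array([0.6598943 , 0.7717229 , 1.14187762]), 'ft_torque': array([-0.06844416,  0.01612171,  0.03282265]), 'width': 94.14076253079241}
```

View pics/scene0.png

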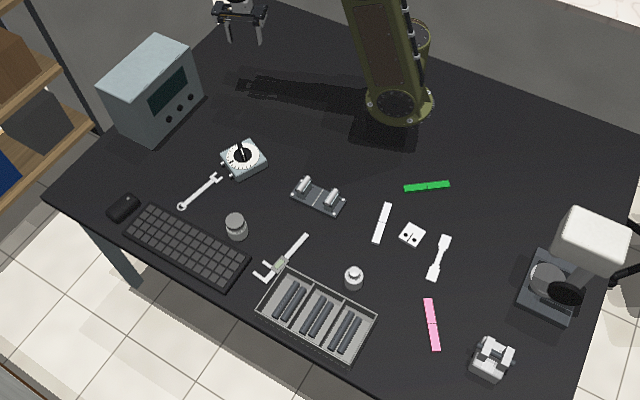

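View pics/top0.png

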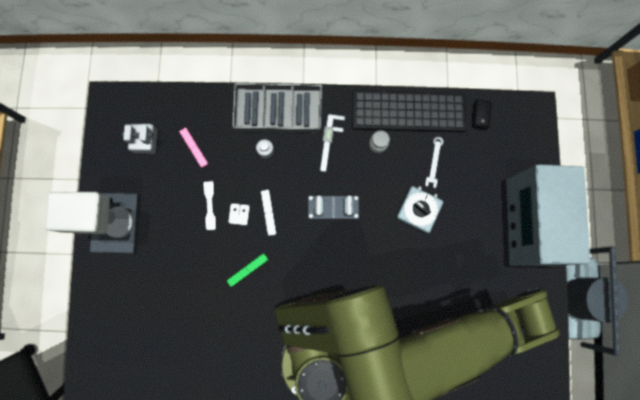

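The bar is at about top (268,213), the support at (333,207) and the indicator at (421,209). In the scene view they are at (382,222), (318,195) and (243,157). I'll enlarge these areas next.

Run:
```python
import cv2,numpy as np
t=cv2.imread("pics/top0.png");s=cv2.imread("pics/scene0.png")
cv2.imwrite("pics/zt.png",cv2.resize(t[175:245,250:450],None,fx=4,fy=4,interpolation=cv2.INTER_CUBIC))
cv2.imwrite("pics/zs.png",cv2.resize(s[130:255,210:400],None,fx=4,fy=4,interpolation=cv2.INTER_CUBIC))
```

```text
(no output)
```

View pics/zt.png

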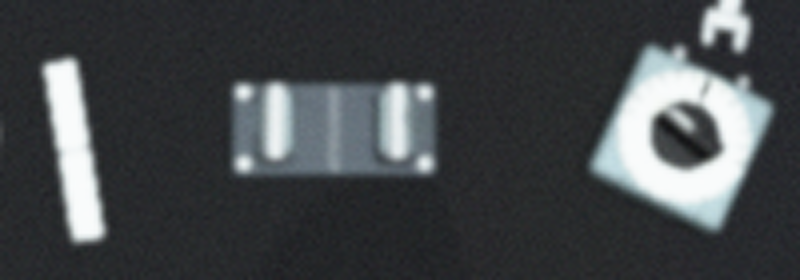

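View pics/zs.png

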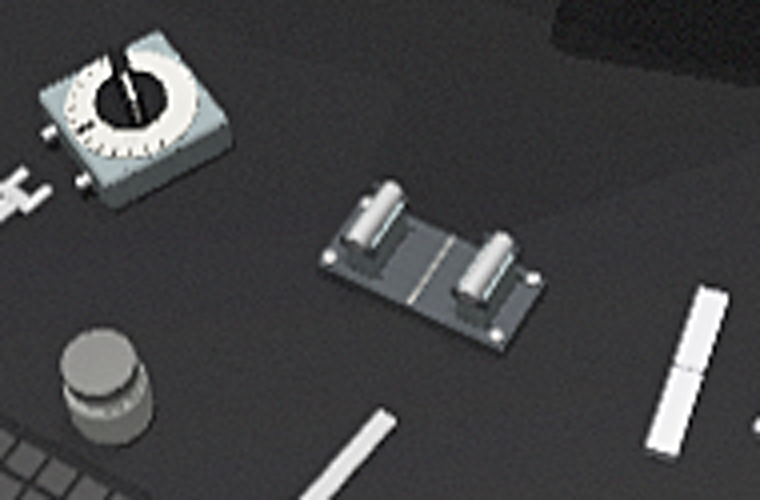

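```bash
cat > h.py <<'E'
import cv2,numpy as np
from bench import manip
def ray(n,uv):
    c=manip.camera_info(n);K=np.array(c["intrinsics"]);T=np.array(c["world_from_camera"])
    p=cv2.undistortPoints(np.array(uv,float).reshape(-1,1,2),K,np.array(c["dist"])).reshape(-1,2)
    d=np.c_[p,np.ones(len(p))]@T[:3,:3].T
    return T[:3,3],d
def plane(n,uv,z):
    o,d=ray(n,uv); return o+d*((z-o[2])/d[:,2])[:,None]
def tri(uvs,uvt):
    o1,d1=ray("scene",[uvs]);o2,d2=ray("top",[uvt])
    A=np.c_[d1[0],-d2[0]];x=np.linalg.lstsq(A,o2-o1,rcond=None)[0]
    a=o1+x[0]*d1[0];b=o2+x[1]*d2[0];return (a+b)/2,np.linalg.norm(a-b)
def proj(n,P):
    c=manip.camera_info(n);M=np.linalg.inv(np.array(c["world_from_camera"]))
    return cv2.projectPoints(np.array(P,float).reshape(-1,3),cv2.Rodrigues(M[:3,:3])[0],M[:3,3],np.array(c["intrinsics"]),np.array(c["dist"]))[0].reshape(-1,2)
E
cat > m.py <<'E'
from h import *
import sys
np.set_printoptions(precision=1,suppress=True)
im={n:cv2.imread(f"pics/{n}0.png") for n in("scene","top")}
def blobs(n,roi,thr):
    x0,x1,y0,y1=roi;g=im[n][y0:y1,x0:x1].min(axis=2)
    k=4;g=cv2.resize(g,None,fx=k,fy=k,interpolation=cv2.INTER_CUBIC)
    cs,_=cv2.findContours((g>thr).astype(np.uint8),cv2.RETR_EXTERNAL,cv2.CHAIN_APPROX_NONE)
    return [((c.reshape(-1,2)+.5)/k-.5+[x0,y0]) for c in cs if cv2.contourArea(c)>30]
for n,roi in(("top",(255,282,182,242)),("scene",(368,396,196,248))):
    for c in blobs(n,roi,130):
        w=plane(n,c,14)[:,:2].astype(np.float32); print(n,"bar",cv2.minAreaRect(w),len(c))
for n,roi in(("top",(300,365,190,224)),("scene",(285,350,172,222))):
    for c in blobs(n,roi,165):
        print(n,"sup",cv2.minAreaRect(c.astype(np.float32)),"z16",plane(n,[c.mean(0)],16)[0],"z61",plane(n,[c.mean(0)],61)[0])
for n,roi in(("top",(395,445,182,237)),("scene",(218,272,136,184))):
    for c in blobs(n,roi,205):
        w=plane(n,c,40)[:,:2].astype(np.float32)
        if len(c)>100: print(n,"dial",cv2.minEnclosingCircle(w),cv2.fitEllipse(w))
E
python3 m.py
```

```text
top bar ((495.9376220703125, 181.15652465820312), (156.11448669433594, 30.333141326904297), 11.035022735595703) 408
scene bar ((496.7002258300781, 178.92738342285156), (153.88311767578125, 26.151885986328125), 11.029839515686035) 378
top sup ((355.70001220703125, 215.3500213623047), (3.2422983646392822, 3.46590518951416), 26.56505012512207) z16 [ 489.5 -113.8   16. ] z61 [ 484.1 -109.7   61. ]
top sup ((310.5, 215.375), (3.5, 3.25), 90.0) z16 [487.  38.  16.] z61 [481.7  38.   61. ]
top sup ((355.625, 197.875), (3.0, 3.0), 90.0) z16 [ 549.5 -113.5   16. ] z61 [ 542.5 -109.5   61. ]
top sup ((310.5, 197.75), (3.25, 3.25), 90.0) z16 [547.   39.4  16. ] z61 [540.   39.3  61. ]
top sup ((348.6249694824219, 204.875), (5.499999046325684, 17.999996185302734), 0.0) z16 [524.8 -90.   16. ] z61 [518.5 -86.6  61. ]
top sup ((319.0, 205.0), (18.25, 5.75), 90.0) z16 [523.2  10.9  16. ] z61 [516.8  11.6  61. ]
scene sup ((333.6875, 213.3125), (2.8284268379211426, 2.6516504287719727), 45.0) z16 [544.8  35.7  16. ] z61 [568.4  49.2  61. ]
scene sup ((313.0625, 203.6875), (1.0606601238250732, 4.06586
[... 738 characters left out ...]
  16. ] z61 [517.3   9.7  61. ]
scene sup ((307.605712890625, 183.65382385253906), (0.9707252383232117, 7.5577898025512695), 33.690067291259766) z16 [489.2 -93.5  16. ] z61 [514.7 -75.7  61. ]
scene sup ((302.3069152832031, 182.18212890625), (6.235348701477051, 17.3238468170166), 35.65532684326172) z16 [ 493.5 -109.5   16. ] z61 [518.9 -91.1  61. ]
top dial ((512.8550415039062, -329.2138977050781), 58.583213806152344) ((511.5609130859375, -328.52264404296875), (110.32352447509766, 114.09567260742188), 157.74314880371094)
scene dial ((510.92547607421875, -331.778076171875), 57.65087890625) ((511.81414794921875, -332.50201416015625), (100.68118286132812, 101.50293731689453), 18.69538116455078)
```

Run:
```python
import cv2,numpy as np
t=cv2.imread("pics/top0.png");s=cv2.imread("pics/scene0.png")
a=cv2.resize(t[180:238,393:449],None,fx=10,fy=10,interpolation=cv2.INTER_CUBIC)
cv2.imwrite("pics/kt.png",a)
cv2.imwrite("pics/ks.png",cv2.resize(s[133:187,216:272],None,fx=11,fy=11,interpolation=cv2.INTER_CUBIC))
```

```text
(no output)
```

View pics/kt.png

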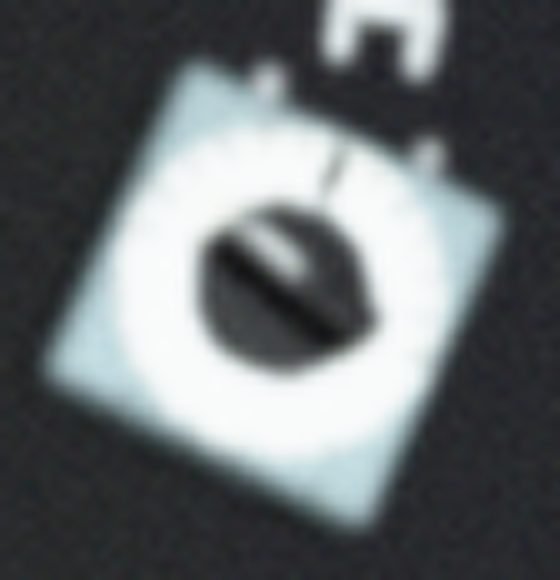

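View pics/ks.png

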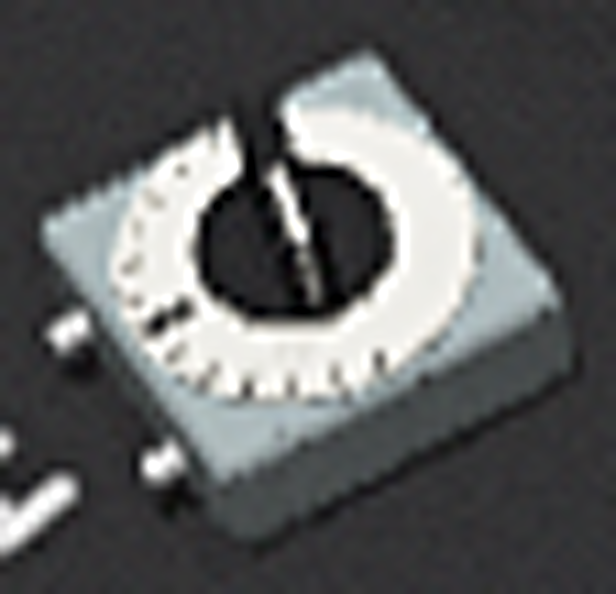

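The scene crop shows the long mark at zoom (165,315). The pointer's white half and its stripe run towards zoom (315,290). In the top crop the mark is at (333,172) and the white half points up and left. The two views agree on the bar (496,180, 11°) and support (518,-39, about 1°).

```bash
cat > g.py <<'E'
from h import *
import sys
from scipy.spatial.transform import Rotation as R
def go(x,y,z,yaw):
    s=manip.read_state();p=s["eef_pos"];r=R.from_euler("xyz",s["tcp_rot"],degrees=True)
    t=R.from_euler("xyz",[180,0,yaw],degrees=True)
    d=r.inv().apply(np.array([x,y,z])-p)/10;v=(r.inv()*t).as_rotvec()
    print("t",s["clock"],"at",p.round(1),s["tcp_rot"].round(2),"w",round(s["width"],1),"F",s["contact_force"].round(1),"\n shift cm",d.round(2),"rot",v.round(3))
if __name__=="__main__": go(*map(float,sys.argv[1:5]))
E
python3 - <<'E'
from h import *
zt=lambda u,v:(393+(u+.5)/10-.5,180+(v+.5)/10-.5)
zs=lambda u,v:(216+(u+.5)/11-.5,133+(v+.5)/11-.5)
c=np.array([511.7,-330.2])
print("mark",tri(zs(165,315),zt(333,172)),plane("top",[zt(333,172)],40),plane("scene",[zs(165,315)],40))
a=plane("top",[zt(300,268),zt(238,222)],81);b=plane("scene",[zs(272,170),zs(305,245)],81)
print(a,b)
for w in(a,b): d=w[1]-w[0];print(np.degrees(np.arctan2(d[1],d[0])))
# box corners
q=[(197,65),(503,215),(362,530),(45,370)];w=plane("top",[zt(*i) for i in q],40);print("box top",w,w.mean(0))
q=[(368,52),(558,305),(228,475),(45,222)];w=plane("scene",[zs(*i) for i in q],40);print("box scene",w,w.mean(0))
E
python3 g.py 496.4 180 120 -79
```

```text
mark (array([ 553.70791379, -348.19652375,   44.14454316]), np.float64(3.336568377949626)) [[ 553.56115077 -347.64007621   40.        ]] [[ 552.01206653 -352.35463686   40.        ]]
[[ 515.05810949 -326.54446894   81.        ]
 [ 529.85958396 -306.31289809   81.        ]] [[ 514.33843387 -332.09564508   81.        ]
 [ 532.45902392 -307.24407298   81.        ]]
53.810692041369215
53.90223975838116
box top [[ 589.14506365 -302.00469311   40.        ]
 [ 539.99935261 -405.28317648   40.        ]
 [ 433.32501021 -355.42703995   40.        ]
 [ 485.10117033 -249.59457438   40.        ]] [ 511.8926492  -328.07737098   40.        ]
box scene [[ 437.92803138 -357.77219731   40.        ]
 [ 490.42346724 -251.41413437   40.        ]
 [ 590.66589403 -301.18362565   40.        ]
 [ 541.40302352 -405.30254488   40.        ]] [ 515.10510404 -328.91812555   40.        ]
t 0.1 at [ 197.2 -513.2  205. ] [-1.800e+02  6.000e-02 -6.898e+01] w 94.1 F [0.7 0.8 1.1] 
 shift cm [-53.97 -52.79   8.55] rot [0.    0.001 0.175]
```

arm_command([
  {"grip": -0.06, "x": -5, "y": -5, "z": 0, "rz": 0.02},
  {"grip": -0.06, "x": -9.5, "y": -9.5, "z": 0, "rz": 0.05},
  {"grip": -0.06, "x": -14, "y": -14, "z": 0, "rz": 0.08},
  {"grip": -0.06, "x": -18.5, "y": -18.2, "z": 0, "rz": 0.1},
  {"grip": -0.06, "x": -23, "y": -22.5, "z": 0, "rz": 0.12},
  {"grip": -0.06, "x": -27.5, "y": -27, "z": 0, "rz": 0.14},
  {"grip": -0.06, "x": -32, "y": -31.3, "z": 0, "rz": 0.16},
  {"grip": -0.06, "x": -36.5, "y": -35.7, "z": 0, "rz": 0.175},
  {"grip": -0.06, "x": -41, "y": -40, "z": 0, "rz": 0.175},
  {"grip": -0.06, "x": -45, "y": -44, "z": 0, "rz": 0.175},
])

```text
validation failed for argument at $.ta...
```

```bash
python3 g.py 496.4 180 80 -79
```

```text
t 0.1 at [ 197.2 -513.2  205. ] [-1.800e+02  6.000e-02 -6.898e+01] w 94.1 F [0.7 0.8 1.1] 
 shift cm [-53.97 -52.79  12.55] rot [0.    0.001 0.175]
```

arm_command([
  {"grip": -0.06, "x": -5, "y": -5, "z": 0, "rx": 0, "ry": 0, "rz": 0.02},
  {"grip": -0.06, "x": -9.5, "y": -9.5, "z": 0, "rx": 0, "ry": 0, "rz": 0.05},
  {"grip": -0.06, "x": -14, "y": -14, "z": 0, "rx": 0, "ry": 0, "rz": 0.08},
  {"grip": -0.06, "x": -18.5, "y": -18.2, "z": 0, "rx": 0, "ry": 0, "rz": 0.1},
  {"grip": -0.06, "x": -23, "y": -22.5, "z": 0, "rx": 0, "ry": 0, "rz": 0.12},
  {"grip": -0.06, "x": -27.5, "y": -27, "z": 0, "rx": 0, "ry": 0, "rz": 0.14},
  {"grip": -0.06, "x": -32, "y": -31.3, "z": 0, "rx": 0, "ry": 0, "rz": 0.16},
  {"grip": -0.06, "x": -36.5, "y": -35.7, "z": 0, "rx": 0, "ry": 0, "rz": 0.175},
  {"grip": -0.06, "x": -41, "y": -40, "z": 0, "rx": 0, "ry": 0, "rz": 0.175},
  {"grip": -0.06, "x": -45, "y": -44, "z": 0, "rx": 0, "ry": 0, "rz": 0.175},
])

```text
clock: 1.35
eef_pos: [445.0, 62.7, 205.4]
tcp_rot: [-180.0, 0.1, -79.0]
contact_force: [1.2, -0.3, -0.3]
width: 44.4
```

```bash
python3 g.py 496.4 180 80 -79
```

```text
t 1.35 at [445.   62.7 205.4] [-1.8e+02  5.0e-02 -7.9e+01] w 44.4 F [ 1.2 -0.3 -0.3] 
 shift cm [-10.53  -7.28  12.55] rot [-0.     0.001  0.   ]
```

arm_command([
  {"grip": -0.06, "x": -3.5, "y": -2.5, "z": 0, "rx": 0, "ry": 0, "rz": 0},
  {"grip": -0.06, "x": -7, "y": -5, "z": 0, "rx": 0, "ry": 0, "rz": 0},
  {"grip": -0.06, "x": -10.5, "y": -7.3, "z": 2, "rx": 0, "ry": 0, "rz": 0},
  {"grip": -0.06, "x": -10.5, "y": -7.3, "z": 6, "rx": 0, "ry": 0, "rz": 0},
  {"grip": -0.06, "x": -10.5, "y": -7.3, "z": 10, "rx": 0, "ry": 0, "rz": 0},
  {"grip": -0.06, "x": -10.5, "y": -7.3, "z": 12.5, "rx": 0, "ry": 0, "rz": 0},
  {"grip": -0.06, "x": -10.5, "y": -7.3, "z": 12.5, "rx": 0, "ry": 0, "rz": 0},
  {"grip": -0.06, "x": -10.5, "y": -7.3, "z": 12.5, "rx": 0, "ry": 0, "rz": 0},
  {"grip": -0.06, "x": -10.5, "y": -7.3, "z": 12.5, "rx": 0, "ry": 0, "rz": 0},
  {"grip": -0.06, "x": -10.5, "y": -7.3, "z": 12.5, "rx": 0, "ry": 0, "rz": 0},
])

```text
clock: 2.6
eef_pos: [497.0, 179.9, 81.3]
tcp_rot: [-179.9, 0.1, -79.0]
contact_force: [0.2, 0.3, -0.3]
width: 44.3
```

```bash
python3 g.py 496.4 180 4.5 -79
python3 - <<'E'
from h import *
im=manip.get_image("scene");im=cv2.cvtColor(im,cv2.COLOR_RGB2BGR)
cv2.imwrite("pics/s1.png",cv2.resize(im[150:275,310:460],None,fx=4,fy=4,interpolation=cv2.INTER_CUBIC))
E
```

```text
t 2.6 at [497.  179.9  81.3] [-1.7992e+02  6.0000e-02 -7.9000e+01] w 44.3 F [ 0.2  0.3 -0.3] 
 shift cm [-0.02  0.06  7.68] rot [-0.001  0.001  0.   ]
```

View pics/s1.png

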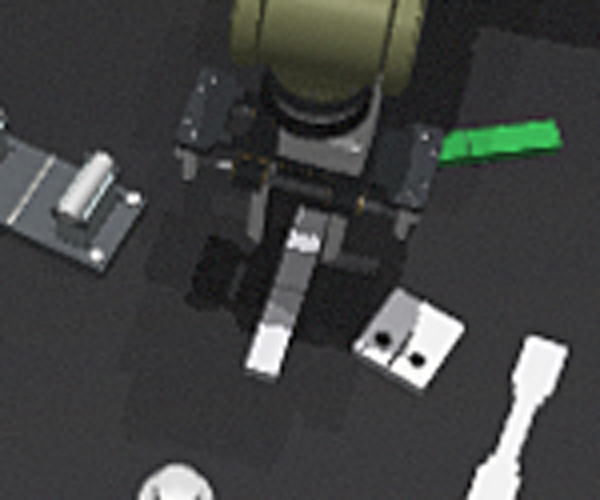

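The fingers straddle the bar at mid-length, at zoom (258,215) and (335,235), and the square plate is clear. Descending now.

arm_command([
  {"grip": -0.06, "x": 0, "y": 0, "z": 2, "rx": 0, "ry": 0, "rz": 0},
  {"grip": -0.06, "x": 0, "y": 0, "z": 4, "rx": 0, "ry": 0, "rz": 0},
  {"grip": -0.06, "x": 0, "y": 0.05, "z": 5.5, "rx": 0, "ry": 0, "rz": 0},
  {"grip": -0.06, "x": 0, "y": 0.05, "z": 6.5, "rx": 0, "ry": 0, "rz": 0},
  {"grip": -0.06, "x": 0, "y": 0.05, "z": 7.3, "rx": 0, "ry": 0, "rz": 0},
  {"grip": -0.06, "x": 0, "y": 0.05, "z": 7.65, "rx": 0, "ry": 0, "rz": 0},
  {"grip": -0.06, "x": 0, "y": 0.05, "z": 7.65, "rx": 0, "ry": 0, "rz": 0},
  {"grip": -0.06, "x": 0, "y": 0.05, "z": 7.65, "rx": 0, "ry": 0, "rz": 0},
  {"grip": -0.06, "x": 0, "y": 0.05, "z": 7.65, "rx": 0, "ry": 0, "rz": 0},
  {"grip": -0.06, "x": 0, "y": 0.05, "z": 7.65, "rx": 0, "ry": 0, "rz": 0},
])

```text
clock: 3.9
eef_pos: [496.5, 179.9, 4.8]
tcp_rot: [-179.9, 0.1, -79.0]
contact_force: [-0.2, -0.0, -0.4]
width: 43.9
```

arm_command([
  {"grip": -0.3, "x": 0, "y": 0, "z": 0, "rx": 0, "ry": 0, "rz": 0},
  {"grip": -0.5, "x": 0, "y": 0, "z": 0, "rx": 0, "ry": 0, "rz": 0},
  {"grip": -0.7, "x": 0, "y": 0, "z": 0, "rx": 0, "ry": 0, "rz": 0},
  {"grip": -1, "x": 0, "y": 0, "z": 0, "rx": 0, "ry": 0, "rz": 0},
  {"grip": -1, "x": 0, "y": 0, "z": 0, "rx": 0, "ry": 0, "rz": 0},
  {"grip": -1, "x": 0, "y": 0, "z": 0, "rx": 0, "ry": 0, "rz": 0},
  {"grip": -1, "x": 0, "y": 0, "z": 0, "rx": 0, "ry": 0, "rz": 0},
  {"grip": -1, "x": 0, "y": 0, "z": 0, "rx": 0, "ry": 0, "rz": 0},
  {"grip": -1, "x": 0, "y": 0, "z": 0, "rx": 0, "ry": 0, "rz": 0},
  {"grip": -1, "x": 0, "y": 0, "z": 0, "rx": 0, "ry": 0, "rz": 0},
], newtons=25)

```text
clock: 5.15
eef_pos: [496.5, 179.9, 4.9]
tcp_rot: [-179.9, 0.1, -79.0]
contact_force: [-0.2, 1.5, 1.0]
width: 23.6
```

```bash
python3 g.py 496.4 180 120 -79
```

```text
t 5.15 at [496.5 179.9   4.9] [-1.7992e+02  6.0000e-02 -7.9000e+01] w 23.6 F [-0.2  1.5  1. ] 
 shift cm [-3.000e-02 -1.000e-02 -1.151e+01] rot [-0.001  0.001 -0.   ]
```

arm_command([
  {"grip": -1, "x": 0, "y": 0, "z": -0.5, "rx": 0, "ry": 0, "rz": 0},
  {"grip": -1, "x": 0, "y": 0, "z": -1.5, "rx": 0, "ry": 0, "rz": 0},
  {"grip": -1, "x": 0, "y": 0, "z": -3, "rx": 0, "ry": 0, "rz": 0},
  {"grip": -1, "x": 0, "y": 0, "z": -5, "rx": 0, "ry": 0, "rz": 0},
  {"grip": -1, "x": 0, "y": 0, "z": -7, "rx": 0, "ry": 0, "rz": 0},
  {"grip": -1, "x": 0, "y": 0, "z": -9, "rx": 0, "ry": 0, "rz": 0},
  {"grip": -1, "x": 0, "y": 0, "z": -11, "rx": 0, "ry": 0, "rz": 0},
  {"grip": -1, "x": 0, "y": 0, "z": -12, "rx": 0, "ry": 0, "rz": 0},
  {"grip": -1, "x": 0, "y": 0, "z": -12, "rx": 0, "ry": 0, "rz": 0},
  {"grip": -1, "x": 0, "y": 0, "z": -12, "rx": 0, "ry": 0, "rz": 0},
])

```text
clock: 6.4
eef_pos: [496.1, 179.6, 124.2]
tcp_rot: [-180.0, 0.1, -79.0]
contact_force: [-0.5, -0.1, -1.4]
width: 23.9
```

```bash
python3 g.py 517.8 -38.7 124 1
python3 - <<'E'
from h import *
im=manip.get_image("scene");im=cv2.cvtColor(im,cv2.COLOR_RGB2BGR);cv2.imwrite("pics/s2full.png",im)
cv2.imwrite("pics/s2.png",cv2.resize(im[150:275,310:460],None,fx=4,fy=4,interpolation=cv2.INTER_CUBIC))
E
```

```text
t 6.4 at [496.1 179.6 124.2] [-1.7998e+02  6.0000e-02 -7.9000e+01] w 23.9 F [-0.5 -0.1 -1.4] 
 shift cm [21.85  2.03  0.  ] rot [-1.000e-03  1.000e-03 -1.396e+00]
```

View pics/s2.png

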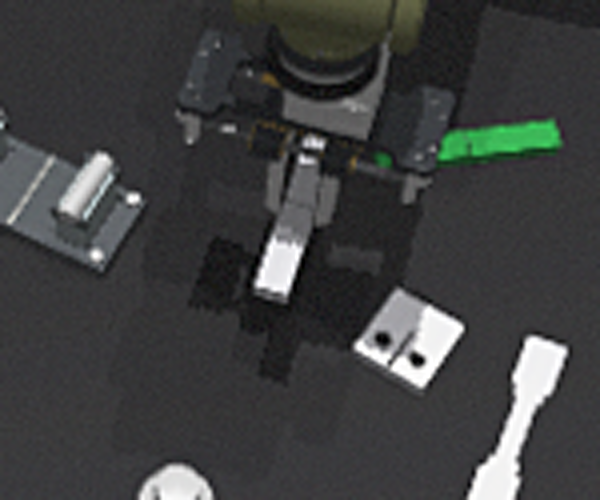

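arm_command([
  {"grip": -1, "x": 1.5, "y": 0.2, "z": 0, "rx": 0, "ry": 0, "rz": -0.1},
  {"grip": -1, "x": 4, "y": 0.4, "z": 0, "rx": 0, "ry": 0, "rz": -0.26},
  {"grip": -1, "x": 6.7, "y": 0.7, "z": 0, "rx": 0, "ry": 0, "rz": -0.42},
  {"grip": -1, "x": 9.4, "y": 0.9, "z": 0, "rx": 0, "ry": 0, "rz": -0.58},
  {"grip": -1, "x": 12.1, "y": 1.2, "z": 0, "rx": 0, "ry": 0, "rz": -0.74},
  {"grip": -1, "x": 14.8, "y": 1.4, "z": 0, "rx": 0, "ry": 0, "rz": -0.9},
  {"grip": -1, "x": 17.5, "y": 1.6, "z": 0, "rx": 0, "ry": 0, "rz": -1.06},
  {"grip": -1, "x": 19.8, "y": 1.8, "z": 0, "rx": 0, "ry": 0, "rz": -1.22},
  {"grip": -1, "x": 21.2, "y": 2, "z": 0, "rx": 0, "ry": 0, "rz": -1.33},
  {"grip": -1, "x": 21.85, "y": 2.05, "z": 0, "rx": 0, "ry": 0, "rz": -1.396},
])

```text
clock: 7.7
eef_pos: [517.3, -39.5, 123.2]
tcp_rot: [-179.9, 0.1, 1.1]
contact_force: [-0.1, 0.3, -0.2]
width: 23.9
```

```bash
python3 g.py 517.8 -38.7 75 1
python3 - <<'E'
from h import *
for n in("scene","top"):
    im=manip.get_image(n);im=cv2.cvtColor(im,cv2.COLOR_RGB2BGR);cv2.imwrite(f"pics/{n}3.png",im)
a=cv2.imread("pics/scene3.png")[140:250,250:400];b=cv2.imread("pics/top3.png")[160:260,270:400]
cv2.imwrite("pics/s3.png",cv2.resize(a,None,fx=5,fy=5,interpolation=cv2.INTER_CUBIC))
cv2.imwrite("pics/t3.png",cv2.resize(b,None,fx=5,fy=5,interpolation=cv2.INTER_CUBIC))
E
```

```text
t 7.7 at [517.3 -39.5 123.2] [-1.7994e+02  7.0000e-02  1.1100e+00] w 23.9 F [-0.1  0.3 -0.2] 
 shift cm [ 0.05 -0.07  4.82] rot [-0.001  0.001  0.002]
```

View pics/s3.png

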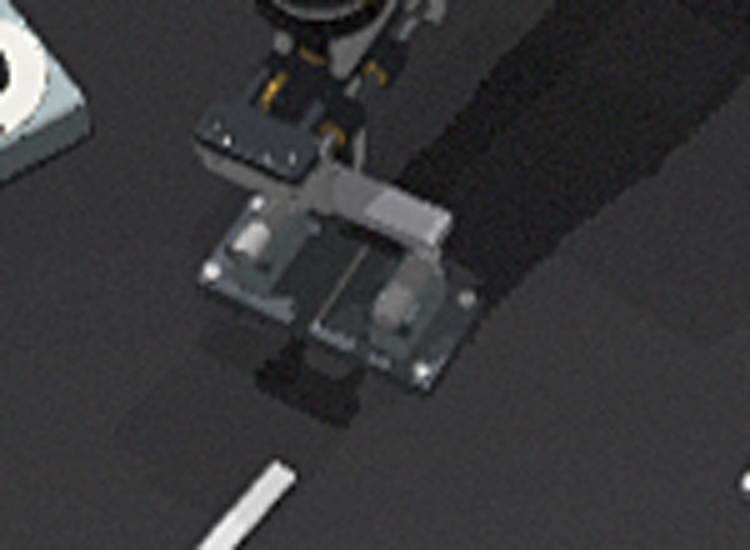

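View pics/t3.png

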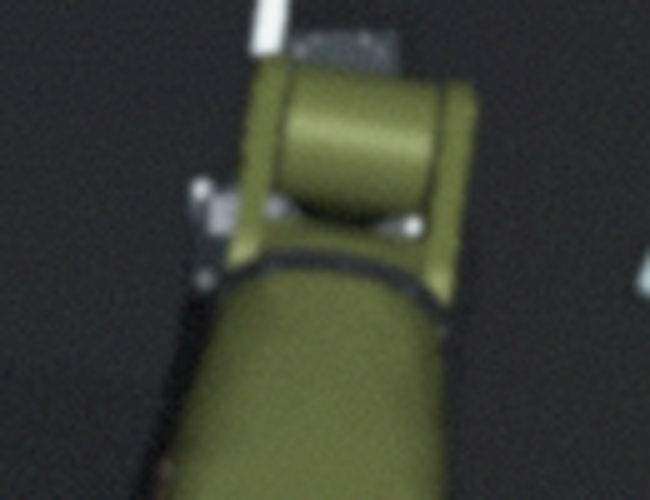

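Run:
```python
from h import *
z=lambda u,v:(250+(u+.5)/5-.5,140+(v+.5)/5-.5)
print(plane("scene",[z(452,211),z(437,243)],132.3))
```

```text
[[501.52283469  32.72948609 132.3       ]
 [525.9340321   36.31484931 132.3       ]]
```

arm_command([
  {"grip": -1, "x": 0, "y": 0, "z": 0.6, "rx": 0, "ry": 0, "rz": 0},
  {"grip": -1, "x": 0.05, "y": -0.07, "z": 1.3, "rx": 0, "ry": 0, "rz": 0},
  {"grip": -1, "x": 0.05, "y": -0.07, "z": 2.1, "rx": 0, "ry": 0, "rz": 0},
  {"grip": -1, "x": 0.05, "y": -0.07, "z": 2.9, "rx": 0, "ry": 0, "rz": 0},
  {"grip": -1, "x": 0.05, "y": -0.07, "z": 3.6, "rx": 0, "ry": 0, "rz": 0},
  {"grip": -1, "x": 0.05, "y": -0.07, "z": 4.2, "rx": 0, "ry": 0, "rz": 0},
  {"grip": -1, "x": 0.05, "y": -0.07, "z": 4.6, "rx": 0, "ry": 0, "rz": 0},
  {"grip": -1, "x": 0.05, "y": -0.07, "z": 4.8, "rx": 0, "ry": 0, "rz": 0},
  {"grip": -1, "x": 0.05, "y": -0.07, "z": 4.8, "rx": 0, "ry": 0, "rz": 0},
  {"grip": -1, "x": 0.05, "y": -0.07, "z": 4.8, "rx": 0, "ry": 0, "rz": 0},
])

```text
clock: 9.05
eef_pos: [517.9, -38.5, 75.5]
tcp_rot: [-179.9, 0.0, 1.0]
contact_force: [-0.8, 0.4, -1.3]
width: 23.7
```

```bash
python3 g.py 517.8 -38.7 69.5 1
python3 - <<'E'
from h import *
n="scene";im=manip.get_image(n);im=cv2.cvtColor(im,cv2.COLOR_RGB2BGR);cv2.imwrite(f"pics/{n}4.png",im)
cv2.imwrite("pics/s4.png",cv2.resize(im[160:230,270:370],None,fx=7,fy=7,interpolation=cv2.INTER_CUBIC))
E
```

```text
t 9.05 at [517.9 -38.5  75.5] [-1.7994e+02  4.0000e-02  9.9000e-01] w 23.7 F [-0.8  0.4 -1.3] 
 shift cm [-0.01  0.02  0.6 ] rot [-0.001  0.001 -0.   ]
```

View pics/s4.png

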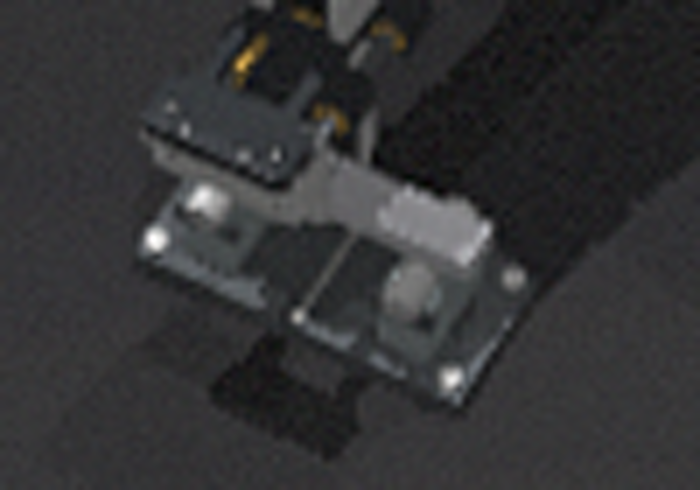

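arm_command([
  {"grip": -1, "x": 0, "y": 0, "z": 0.1, "rx": 0, "ry": 0, "rz": 0},
  {"grip": -1, "x": 0, "y": 0, "z": 0.2, "rx": 0, "ry": 0, "rz": 0},
  {"grip": -1, "x": 0, "y": 0, "z": 0.3, "rx": 0, "ry": 0, "rz": 0},
  {"grip": -1, "x": 0, "y": 0, "z": 0.35, "rx": 0, "ry": 0, "rz": 0},
  {"grip": -1, "x": 0, "y": 0, "z": 0.4, "rx": 0, "ry": 0, "rz": 0},
  {"grip": -1, "x": 0, "y": 0, "z": 0.45, "rx": 0, "ry": 0, "rz": 0},
  {"grip": -1, "x": 0, "y": 0, "z": 0.5, "rx": 0, "ry": 0, "rz": 0},
  {"grip": -1, "x": 0, "y": 0, "z": 0.55, "rx": 0, "ry": 0, "rz": 0},
  {"grip": -1, "x": 0, "y": 0, "z": 0.55, "rx": 0, "ry": 0, "rz": 0},
  {"grip": -1, "x": 0, "y": 0, "z": 0.55, "rx": 0, "ry": 0, "rz": 0},
])

```text
clock: 10.35
eef_pos: [517.9, -38.5, 70.0]
tcp_rot: [-179.9, 0.0, 1.0]
contact_force: [-0.3, 0.9, -0.6]
width: 23.6
```

arm_command([
  {"grip": -1, "x": 0, "y": 0, "z": 0.02, "rx": 0, "ry": 0, "rz": 0},
  {"grip": -1, "x": 0, "y": 0, "z": 0.04, "rx": 0, "ry": 0, "rz": 0},
  {"grip": -1, "x": 0, "y": 0, "z": 0.06, "rx": 0, "ry": 0, "rz": 0},
  {"grip": -1, "x": 0, "y": 0, "z": 0.08, "rx": 0, "ry": 0, "rz": 0},
  {"grip": -1, "x": 0, "y": 0, "z": 0.1, "rx": 0, "ry": 0, "rz": 0},
  {"grip": -1, "x": 0, "y": 0, "z": 0.1, "rx": 0, "ry": 0, "rz": 0},
  {"grip": -1, "x": 0, "y": 0, "z": 0.1, "rx": 0, "ry": 0, "rz": 0},
  {"grip": -1, "x": 0, "y": 0, "z": 0.1, "rx": 0, "ry": 0, "rz": 0},
  {"grip": -1, "x": 0, "y": 0, "z": 0.1, "rx": 0, "ry": 0, "rz": 0},
  {"grip": -1, "x": 0, "y": 0, "z": 0.1, "rx": 0, "ry": 0, "rz": 0},
])

```text
clock: 11.6
eef_pos: [518.0, -38.6, 69.7]
tcp_rot: [-179.9, 0.0, 1.0]
contact_force: [-4.6, 0.9, 9.6]
width: 23.8
```

Contact on the rollers reads 9.6 N upward at TCP z 69.7, against an expected 69.9. Releasing.

arm_command([
  {"grip": -0.48, "x": 0, "y": 0, "z": -0.05, "rx": 0, "ry": 0, "rz": 0},
  {"grip": -0.4, "x": 0, "y": 0, "z": -0.05, "rx": 0, "ry": 0, "rz": 0},
  {"grip": -0.3, "x": 0, "y": 0, "z": -0.05, "rx": 0, "ry": 0, "rz": 0},
  {"grip": -0.2, "x": 0, "y": 0, "z": -0.05, "rx": 0, "ry": 0, "rz": 0},
  {"grip": -0.06, "x": 0, "y": 0, "z": -0.05, "rx": 0, "ry": 0, "rz": 0},
  {"grip": -0.06, "x": 0, "y": 0, "z": -0.05, "rx": 0, "ry": 0, "rz": 0},
  {"grip": -0.06, "x": 0, "y": 0, "z": -0.05, "rx": 0, "ry": 0, "rz": 0},
  {"grip": -0.06, "x": 0, "y": 0, "z": -0.05, "rx": 0, "ry": 0, "rz": 0},
  {"grip": -0.06, "x": 0, "y": 0, "z": -0.05, "rx": 0, "ry": 0, "rz": 0},
  {"grip": -0.06, "x": 0, "y": 0, "z": -0.05, "rx": 0, "ry": 0, "rz": 0},
])

```text
clock: 12.85
eef_pos: [518.0, -38.6, 70.2]
tcp_rot: [-179.9, 0.0, 1.0]
contact_force: [-0.2, -0.0, 0.1]
width: 43.9
```

arm_command([
  {"grip": -0.06, "x": 0, "y": 0, "z": -0.5, "rx": 0, "ry": 0, "rz": 0},
  {"grip": -0.06, "x": 0, "y": 0, "z": -1.5, "rx": 0, "ry": 0, "rz": 0},
  {"grip": -0.06, "x": 0, "y": 0, "z": -3, "rx": 0, "ry": 0, "rz": 0},
  {"grip": -0.06, "x": 0, "y": 0, "z": -5, "rx": 0, "ry": 0, "rz": 0},
  {"grip": 0.1, "x": 0, "y": 0, "z": -7, "rx": 0, "ry": 0, "rz": 0},
  {"grip": 0.2, "x": 0, "y": 3, "z": -8, "rx": 0, "ry": 0, "rz": 0.1},
  {"grip": 0.2, "x": 0, "y": 8, "z": -8, "rx": 0, "ry": 0, "rz": 0.2},
  {"grip": 0.2, "x": 0, "y": 13, "z": -8, "rx": 0, "ry": 0, "rz": 0.3},
  {"grip": 0.2, "x": 0, "y": 18, "z": -8, "rx": 0, "ry": 0, "rz": 0.4},
  {"grip": 0.2, "x": 0, "y": 22, "z": -8, "rx": 0, "ry": 0, "rz": 0.5},
])

```text
clock: 14.1
eef_pos: [521.7, -260.6, 151.2]
tcp_rot: [-180.0, -0.0, -27.9]
contact_force: [0.7, 0.3, -0.7]
width: 56.2
```

```bash
python3 g.py 513 -330 130 -36
python3 - <<'E'
from h import *
for n in("scene","top"):
    im=manip.get_image(n);im=cv2.cvtColor(im,cv2.COLOR_RGB2BGR);cv2.imwrite(f"pics/{n}5.png",im)
a=cv2.imread("pics/scene5.png")[160:230,270:370];b=cv2.imread("pics/top5.png")[180:235,290:375]
cv2.imwrite("pics/s5.png",cv2.resize(a,None,fx=7,fy=7,interpolation=cv2.INTER_CUBIC))
cv2.imwrite("pics/t5.png",cv2.resize(b,None,fx=8,fy=8,interpolation=cv2.INTER_CUBIC))
E
```

```text
t 14.1 at [ 521.7 -260.6  151.2] [-1.7997e+02 -2.0000e-02 -2.7890e+01] w 56.2 F [ 0.7  0.3 -0.7] 
 shift cm [2.48 6.55 2.12] rot [-0.001 -0.     0.142]
```

View pics/s5.png

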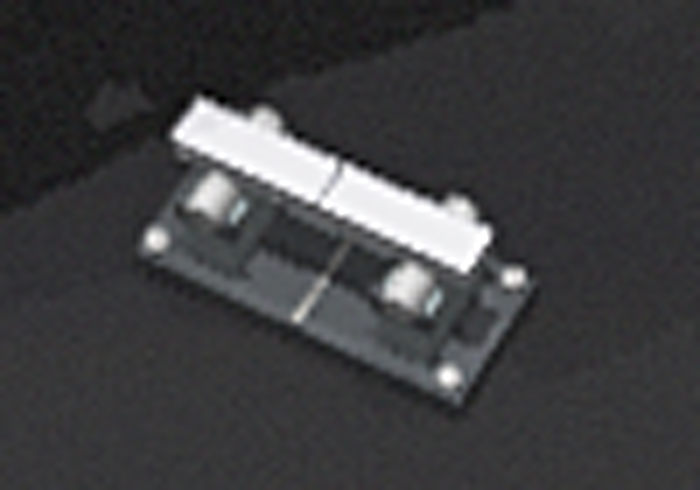

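View pics/t5.png

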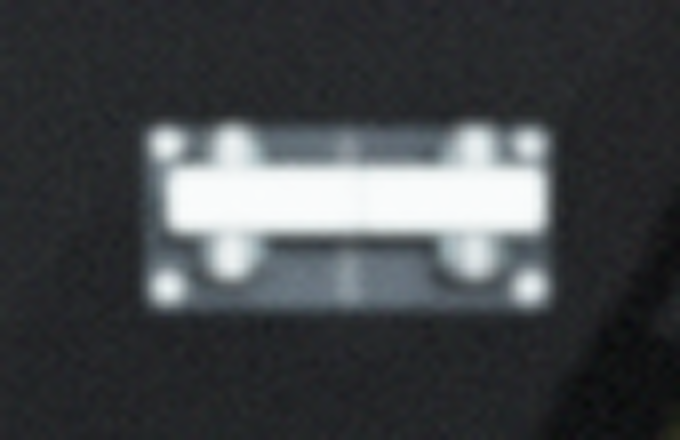

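Both views show the bar across both rollers. I'll measure how well it is centred by comparing it with the support in each view.

Run:
```python
from h import *
np.set_printoptions(precision=1,suppress=True)
zt=lambda u,v:(290+(u+.5)/8-.5,180+(v+.5)/8-.5)
zs=lambda u,v:(270+(u+.5)/7-.5,160+(v+.5)/7-.5)
for n,z,q in(("top",zt,[(167,168),(546,166),(547,235),(168,235)]),("scene",zs,[(200,96),(492,232),(470,270),(172,133)])):
    w=plane(n,[z(*i) for i in q],79);d=w[1]-w[0];print(n,"bar",w.mean(0),np.degrees(np.arctan2(d[0],-d[1]))%180, np.linalg.norm(d))
print("top screws z18",plane("top",[zt(165,143),zt(531,143),zt(531,287),zt(168,287)],18).mean(0))
print("scene screws",plane("scene",[zs(155,239),zs(513,277)],18).mean(0))
print("top roller-mid z61 (ends)",plane("top",[zt(232,125),zt(230,283),zt(476,125),zt(474,283)],61).mean(0))
```

```text
top bar [515.7 -38.2  79. ] 1.3492542119453037 153.99887849946464
scene bar [516.6 -40.   79. ] 0.4432070299547206 149.70672002678282
top screws z18 [518.4 -37.6  18. ]
scene screws [517.4 -40.6  18. ]
top roller-mid z61 (ends) [517.1 -37.3  61. ]
```

The bar is within 3 mm of the support centre and about 1° of square in both views, so I'll go on to the knob.

arm_command([
  {"grip": 0.2, "x": 1, "y": 2.5, "z": 0, "rx": 0, "ry": 0, "rz": 0.07},
  {"grip": 0.2, "x": 2, "y": 5, "z": 0, "rx": 0, "ry": 0, "rz": 0.145},
  {"grip": 0.2, "x": 2.5, "y": 6.5, "z": 1, "rx": 0, "ry": 0, "rz": 0.145},
  {"grip": 0.2, "x": 2.5, "y": 6.5, "z": 2.5, "rx": 0, "ry": 0, "rz": 0.145},
  {"grip": 0.2, "x": 2.5, "y": 6.5, "z": 4, "rx": 0, "ry": 0, "rz": 0.145},
  {"grip": 0.2, "x": 2.5, "y": 6.5, "z": 5, "rx": 0, "ry": 0, "rz": 0.145},
  {"grip": 0.2, "x": 2.5, "y": 6.5, "z": 5.5, "rx": 0, "ry": 0, "rz": 0.145},
  {"grip": 0.2, "x": 2.5, "y": 6.5, "z": 5.5, "rx": 0, "ry": 0, "rz": 0.145},
  {"grip": 0.2, "x": 2.5, "y": 6.5, "z": 5.5, "rx": 0, "ry": 0, "rz": 0.145},
  {"grip": 0.2, "x": 2.5, "y": 6.5, "z": 5.5, "rx": 0, "ry": 0, "rz": 0.145},
])

```text
clock: 15.45
eef_pos: [513.2, -331.1, 96.3]
tcp_rot: [-180.0, -0.1, -36.3]
contact_force: [-0.0, -0.0, 0.4]
width: 56.6
```

```bash
python3 g.py 513 -329.5 56 -36.2
python3 - <<'E'
from h import *
n="scene";im=manip.get_image(n);im=cv2.cvtColor(im,cv2.COLOR_RGB2BGR);cv2.imwrite(f"pics/{n}6.png",im)
cv2.imwrite("pics/s6.png",cv2.resize(im[100:200,190:300],None,fx=6,fy=6,interpolation=cv2.INTER_CUBIC))
E
```

```text
t 15.45 at [ 513.2 -331.1   96.3] [-1.7999e+02 -6.0000e-02 -3.6310e+01] w 56.6 F [-0.  -0.   0.4] 
 shift cm [-0.11 -0.12  4.03] rot [-0.    -0.001 -0.002]
```

View pics/s6.png

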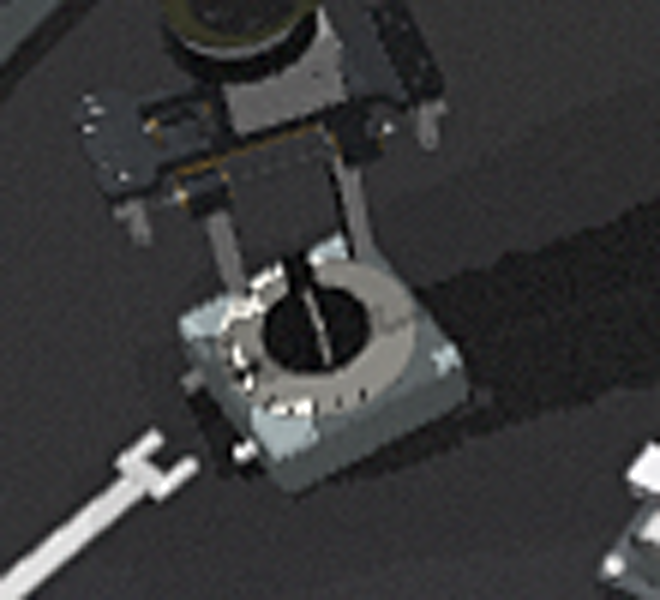

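The fingers at zoom (230,290) and (360,250) straddle the grip bar at (305,300). I'll descend and close on it.

arm_command([
  {"grip": 0.2, "x": -0.1, "y": -0.1, "z": 1, "rx": 0, "ry": 0, "rz": 0},
  {"grip": 0.2, "x": -0.1, "y": -0.1, "z": 2, "rx": 0, "ry": 0, "rz": 0},
  {"grip": 0.2, "x": -0.1, "y": -0.1, "z": 3, "rx": 0, "ry": 0, "rz": 0},
  {"grip": 0.1, "x": -0.1, "y": -0.1, "z": 3.7, "rx": 0, "ry": 0, "rz": 0},
  {"grip": 0, "x": -0.1, "y": -0.1, "z": 4, "rx": 0, "ry": 0, "rz": 0},
  {"grip": -0.2, "x": -0.1, "y": -0.1, "z": 4, "rx": 0, "ry": 0, "rz": 0},
  {"grip": -0.4, "x": -0.1, "y": -0.1, "z": 4, "rx": 0, "ry": 0, "rz": 0},
  {"grip": -0.6, "x": -0.1, "y": -0.1, "z": 4, "rx": 0, "ry": 0, "rz": 0},
  {"grip": -0.8, "x": -0.1, "y": -0.1, "z": 4, "rx": 0, "ry": 0, "rz": 0},
  {"grip": -1, "x": -0.1, "y": -0.1, "z": 4, "rx": 0, "ry": 0, "rz": 0},
], newtons=12)

```text
clock: 16.75
eef_pos: [513.1, -329.8, 56.4]
tcp_rot: [-180.0, -0.1, -36.3]
contact_force: [-0.3, -0.9, 0.4]
width: 15.1
```

arm_command([
  {"grip": -1, "x": 0, "y": 0, "z": 0, "rx": 0, "ry": 0, "rz": 0},
  {"grip": -1, "x": 0, "y": 0, "z": 0, "rx": 0, "ry": 0, "rz": 0},
  {"grip": -1, "x": 0, "y": 0, "z": 0, "rx": 0, "ry": 0, "rz": 0},
  {"grip": -1, "x": 0, "y": 0, "z": 0, "rx": 0, "ry": 0, "rz": 0.05},
  {"grip": -1, "x": 0, "y": 0, "z": 0, "rx": 0, "ry": 0, "rz": 0.1},
  {"grip": -1, "x": 0, "y": 0, "z": 0, "rx": 0, "ry": 0, "rz": 0.2},
  {"grip": -1, "x": 0, "y": 0, "z": 0, "rx": 0, "ry": 0, "rz": 0.3},
  {"grip": -1, "x": 0, "y": 0, "z": 0, "rx": 0, "ry": 0, "rz": 0.4},
  {"grip": -1, "x": 0, "y": 0, "z": 0, "rx": 0, "ry": 0, "rz": 0.4},
  {"grip": -1, "x": 0, "y": 0, "z": 0, "rx": 0, "ry": 0, "rz": 0.4},
])

```text
clock: 18.0
eef_pos: [512.8, -329.3, 56.4]
tcp_rot: [-180.0, 0.0, -59.1]
contact_force: [-3.6, 4.5, 4.2]
width: 15.1
```

```bash
python3 g.py 513 -329.5 56 -115.5
python3 - <<'E'
from h import *
n="scene";im=manip.get_image(n);im=cv2.cvtColor(im,cv2.COLOR_RGB2BGR);cv2.imwrite(f"pics/{n}7.png",im)
cv2.imwrite("pics/s7.png",cv2.resize(im[100:200,190:300],None,fx=6,fy=6,interpolation=cv2.INTER_CUBIC))
E
```

```text
t 18.0 at [ 512.8 -329.3   56.4] [-1.7998e+02  1.0000e-02 -5.9080e+01] w 15.1 F [-3.6  4.5  4.2] 
 shift cm [ 0.03 -0.01  0.04] rot [-0.     0.     0.985]
```

View pics/s7.png

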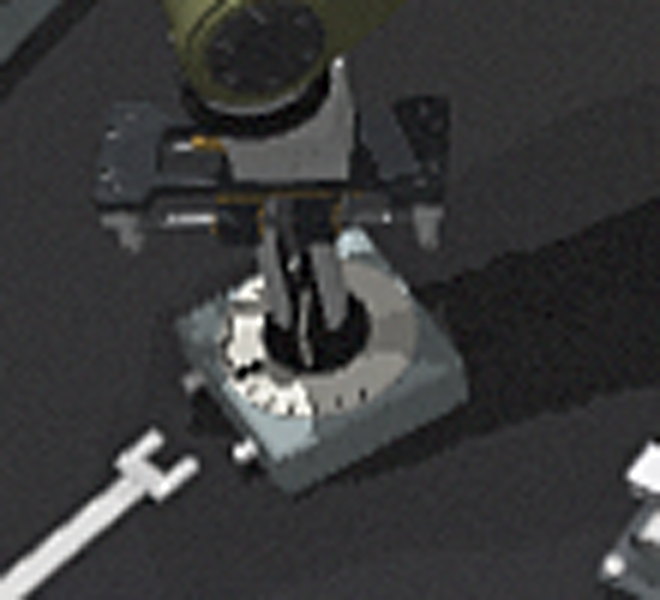

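The gripper is holding the 15 mm grip bar and the pointer is turning with it. Turning the remaining 0.98 rad.

arm_command([
  {"grip": -1, "x": 0, "y": 0, "z": 0, "rx": 0, "ry": 0, "rz": 0.05},
  {"grip": -1, "x": 0, "y": 0, "z": 0, "rx": 0, "ry": 0, "rz": 0.16},
  {"grip": -1, "x": 0, "y": 0, "z": 0, "rx": 0, "ry": 0, "rz": 0.28},
  {"grip": -1, "x": 0, "y": 0, "z": 0, "rx": 0, "ry": 0, "rz": 0.4},
  {"grip": -1, "x": 0, "y": 0, "z": 0, "rx": 0, "ry": 0, "rz": 0.52},
  {"grip": -1, "x": 0, "y": 0, "z": 0, "rx": 0, "ry": 0, "rz": 0.64},
  {"grip": -1, "x": 0, "y": 0, "z": 0, "rx": 0, "ry": 0, "rz": 0.76},
  {"grip": -1, "x": 0, "y": 0, "z": 0, "rx": 0, "ry": 0, "rz": 0.87},
  {"grip": -1, "x": 0, "y": 0, "z": 0, "rx": 0, "ry": 0, "rz": 0.95},
  {"grip": -1, "x": 0, "y": 0, "z": 0, "rx": 0, "ry": 0, "rz": 0.985},
])

```text
clock: 19.3
eef_pos: [512.7, -327.8, 56.4]
tcp_rot: [179.9, 0.1, -115.4]
contact_force: [-2.4, 12.0, 7.1]
width: 14.8
```

arm_command([
  {"grip": -1, "x": 0, "y": 0, "z": 0, "rx": 0, "ry": 0, "rz": 0},
  {"grip": -1, "x": 0, "y": 0, "z": 0, "rx": 0, "ry": 0, "rz": 0},
  {"grip": -0.6, "x": 0, "y": 0, "z": 0, "rx": 0, "ry": 0, "rz": 0},
  {"grip": -0.4, "x": 0, "y": 0, "z": 0, "rx": 0, "ry": 0, "rz": 0},
  {"grip": -0.2, "x": 0, "y": 0, "z": 0, "rx": 0, "ry": 0, "rz": 0},
  {"grip": 0, "x": 0, "y": 0, "z": 0, "rx": 0, "ry": 0, "rz": 0},
  {"grip": 0, "x": 0, "y": 0, "z": 0, "rx": 0, "ry": 0, "rz": 0},
  {"grip": 0, "x": 0, "y": 0, "z": -1, "rx": 0, "ry": 0, "rz": 0},
  {"grip": 0, "x": 0, "y": 0, "z": -3, "rx": 0, "ry": 0, "rz": 0},
  {"grip": 0, "x": 0, "y": 0, "z": -6, "rx": 0, "ry": 0, "rz": 0},
])

```text
clock: 20.55
eef_pos: [512.5, -327.8, 117.2]
tcp_rot: [179.8, 0.1, -115.4]
contact_force: [0.1, 0.5, 0.4]
width: 47.3
```

```bash
python3 g.py 300 -480 180 -100
```

```text
t 20.55 at [ 512.5 -327.8  117.2] [ 1.7983e+02  1.5000e-01 -1.1544e+02] w 47.3 F [0.1 0.5 0.4] 
 shift cm [22.85 12.67 -6.31] rot [ 0.003  0.003 -0.269]
```

Pulling back out of view to check.

arm_command([
  {"grip": 0, "x": 0, "y": 0, "z": -3, "rx": 0, "ry": 0, "rz": 0},
  {"grip": 0, "x": 2, "y": 1, "z": -6, "rx": 0, "ry": 0, "rz": 0},
  {"grip": 0, "x": 6, "y": 3, "z": -6.5, "rx": 0, "ry": 0, "rz": -0.05},
  {"grip": 0, "x": 10, "y": 5.5, "z": -6.5, "rx": 0, "ry": 0, "rz": -0.1},
  {"grip": 0, "x": 14, "y": 8, "z": -6.5, "rx": 0, "ry": 0, "rz": -0.15},
  {"grip": 0, "x": 18, "y": 10, "z": -6.5, "rx": 0, "ry": 0, "rz": -0.2},
  {"grip": 0, "x": 21, "y": 12, "z": -6.5, "rx": 0, "ry": 0, "rz": -0.25},
  {"grip": 0, "x": 23, "y": 12.7, "z": -6.5, "rx": 0, "ry": 0, "rz": -0.27},
  {"grip": 0, "x": 23, "y": 12.7, "z": -6.5, "rx": 0, "ry": 0, "rz": -0.27},
  {"grip": 0, "x": 23, "y": 12.7, "z": -6.5, "rx": 0, "ry": 0, "rz": -0.27},
])

```text
clock: 21.8
eef_pos: [299.7, -480.8, 182.3]
tcp_rot: [179.9, 0.2, -100.0]
contact_force: [-0.1, -0.5, 0.2]
width: 47.1
```

Run:
```python
from h import *
for n in("scene","top"):
    im=manip.get_image(n);im=cv2.cvtColor(im,cv2.COLOR_RGB2BGR);cv2.imwrite(f"pics/{n}8.png",im)
a=cv2.imread("pics/scene8.png")[133:187,216:272];b=cv2.imread("pics/top8.png")[180:238,393:449]
cv2.imwrite("pics/s8.png",np.hstack([cv2.resize(a,(400,386),interpolation=cv2.INTER_CUBIC),cv2.resize(b[:55],(393,386),interpolation=cv2.INTER_CUBIC)]))
cv2.imwrite("pics/s8b.png",cv2.resize(a,None,fx=11,fy=11,interpolation=cv2.INTER_CUBIC))
```

```text
(no output)
```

View pics/s8.png

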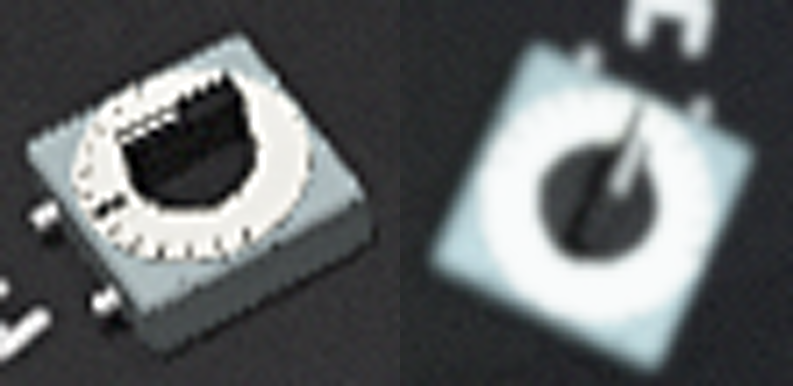

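View pics/s8b.png

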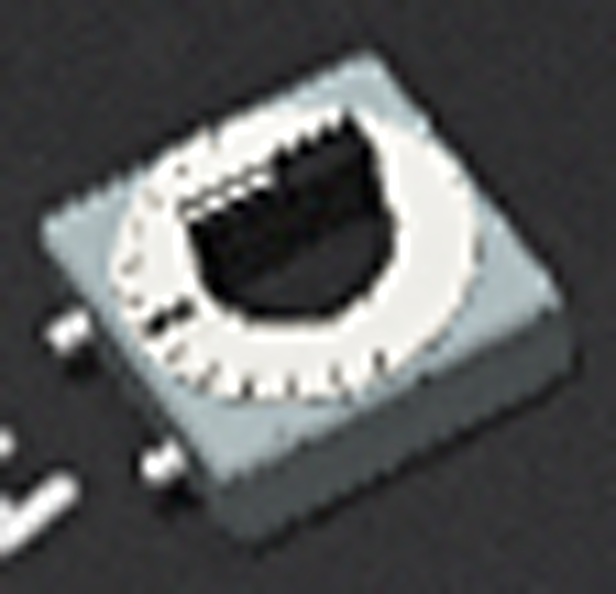

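View pics/scene8.png

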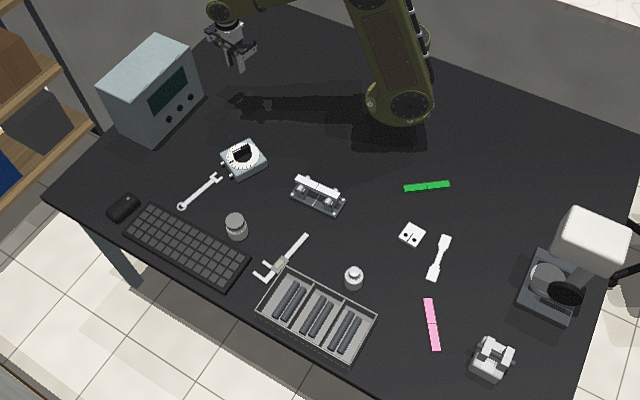

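The top view shows the white half in line with the long mark. I'll put a number on it.

```bash
python3 - <<'E'
import cv2
b=cv2.imread("pics/top8.png")[190:222,408:436]
cv2.imwrite("pics/t8.png",cv2.resize(b,None,fx=18,fy=18,interpolation=cv2.INTER_CUBIC))
E
python3 - <<'E'
from h import *
zs=lambda u,v:(216+(u+.5)/11-.5,133+(v+.5)/11-.5)
w=plane("scene",[zs(183,212),zs(272,174)],81);d=w[0]-w[1];print(w,np.degrees(np.arctan2(d[1],d[0])))
E
```

```text
[[ 540.23576493 -345.86697527   81.        ]
 [ 515.57185823 -331.21430445   81.        ]] -30.714278741870608
```

View pics/t8.png

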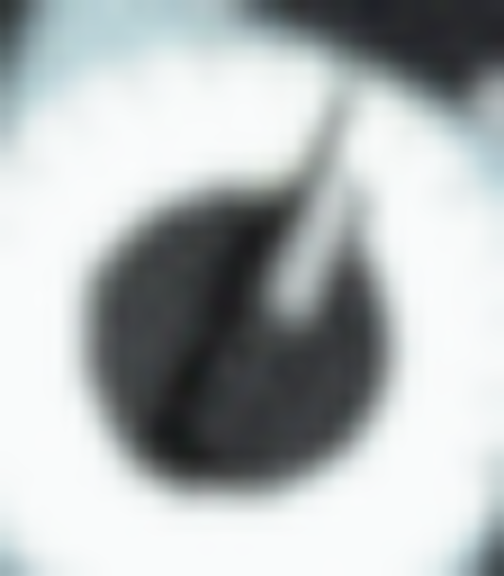

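Run:
```python
from h import *
s=cv2.imread("pics/scene8.png")
cv2.imwrite("pics/n8.png",cv2.resize(s[140:165,228:254],None,fx=22,fy=22,interpolation=cv2.INTER_NEAREST))
# predicted grip top outline for pointer dir a
R=[]
c=np.array([512.5,-329.5])
for a in(-20,-25,-30):
    e=np.array([np.cos(np.radians(a)),np.sin(np.radians(a))]);m=np.array([-e[1],e[0]])
    P=[[*(c+30*i*e+7.5*j*m),81] for i,j in((1,1),(1,-1),(-1,-1),(-1,1),(0,0),(1,0))]
    print(a,((proj("scene",P)-[228,140]+.5)*22).round(0).tolist())
```

```text
-20 [[163.0, 320.0], [106.0, 259.0], [440.0, 53.0], [497.0, 113.0], [302.0, 185.0], [135.0, 289.0]]
-25 [[150.0, 311.0], [101.0, 246.0], [453.0, 61.0], [503.0, 125.0], [302.0, 185.0], [125.0, 278.0]]
-30 [[138.0, 301.0], [97.0, 232.0], [465.0, 71.0], [507.0, 139.0], [302.0, 185.0], [117.0, 266.0]]
```

View pics/n8.png

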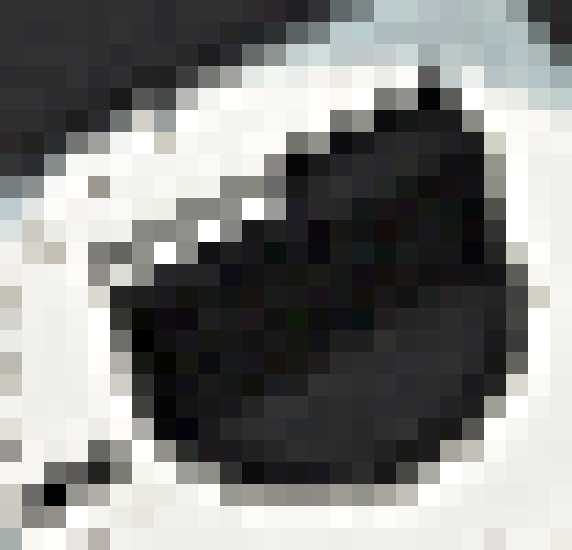

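The pointer direction is -24.5° from the top view, -26.7° from the scene line and -25.4° from the gripper yaw. The mark is at -24.5° to -26.3°. All of these agree to within about 2° (limit 5.7°). In the scene picture the bystanders are unmoved and the bar is on the rollers, so I'm handing in.

Run:
```python
from h import *
a=cv2.imread("pics/scene0.png");b=cv2.imread("pics/scene8.png")
d=cv2.absdiff(a,b).max(2)>60
for k,(x0,x1,y0,y1) in dict(dog=(422,455,230,285),plate=(396,428,218,250),cal=(250,312,228,285),weight=(340,366,258,294),wrench=(174,222,170,213),jar=(222,250,208,245)).items(): print(k,d[y0:y1,x0:x1].sum())
s=manip.read_state();print(s["clock"],s["contact_force"].round(1),abs(s["qvel"]).max().round(2));print(manip.job_done())
```

```text
dog 0
plate 0
cal 0
weight 0
wrench 0
jar 0
21.9 [0.5 0.2 0.4] 0.22
the job is handed in; nothing more can be done
None
```

The bar is laid across both rollers and released, the indicator is zeroed, and the job was handed in at 21.9 s. It reports no verdict, so this rests on my own checks.

- **Bar:** I lowered it until the rollers pushed back with about 10 N, then opened the fingers. Both cameras showed it within about 3 mm of the support centre and about 1° from square.
- **Knob:** I turned it by about 79°. The pointer's direction came out at -24.5° (top camera), -26.7° (scene camera) and -25.4° (gripper angle). The long mark measured -24.5° to -26.3°, so the error is about 2° at most, against the 5.7° allowed.
- **Other things:** in the scene picture, the six bystanders look the same as at the start. The arm ended well clear with no contact.

Some checks did not fully agree. The two cameras differed by 2–4 mm in absolute position, so I used averages. One rough reading of the pointer from the scene view gave -30.7°, but reading the line pixel by pixel gave the -26.7° above. My first move call was refused because its rows left out two of the turn values (rx and ry); the arm had not moved.

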